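# Push the charcoal block home into the corner of the soldering hearth

## Task

The charcoal block with the ring laid on it ready for soldering stands askew on the hearth: push it along the steel sheet with the fingers until it sits squarely home in the corner, one long side snug against the back bricks and one short end snug against the end brick. Push gently and only push: do not pinch, lift or tip the block, and do not touch the ring or shake it out of its place on the block. Leave the borax dish, the mug, the third hand and the flux bottle standing where they are.

Things in the scene. Friction and masses are not known exactly. Their poses are not given: they have to be found in the camera images.
- hearth: Fixed soldering hearth: flat steel sheet, top 12 mm above the bench, with a row of cream firebricks along its back (459 x 114 mm, 50 high). Origin: on the bench, middle of the row's front face. x points away from the robot into the bricks (their face is x = 0), y along the face, left. Sheet: x -258 mm (front, no lip) to the bricks, y -257 to 257 (lips 28 mm above the bench).
- end_brick: Cream half firebrick fixed on the sheet against the back bricks, at the left or the right end (varies), square to the hearth: 112 mm along the hearth's x, 114 along y, 50 high. Origin: centre of its underside, 57 mm in front of the back bricks' face, 197 mm left or right of the hearth's origin. Its inner side (140 mm from the hearth's origin in y) and the back bricks' face make the corner.
- charcoal: Loose black charcoal soldering block bound with two thin wires: 70 mm along its x, 140 along its y, 32 high, 0.11 to 0.22 kg; slides on the sheet. Origin: centre of its underside, z up. Starts up to 30 degrees askew, its +x long side towards the back bricks. Home, its origin is 35 mm from the back bricks' face and 70 mm from the end brick's inner side.
- ring: Brass-coloured finger ring lying loose and flat on top of the charcoal block near its middle: 23 mm outside diameter, 7 mm high, 12 g. Origin: centre of its underside.
- borax_dish: Loose white ceramic dish with a borax cone in it, 72 mm across, 40 mm high, standing on the sheet at the end where the end brick is not, about 197 mm from the hearth's middle and 57 mm in front of the back bricks. Leave alone. Origin: centre of its underside.
- mug: White mug with plier handles standing in it, 80 mm across, 140 mm high in all, on the bench left of the hearth. Leave alone. Origin: centre of its underside.
- third_hand: Third hand: tweezers on a post over a dark 75 x 55 mm iron foot, 105 mm high, on the bench left of the hearth towards the back. Leave alone. Origin: centre of its underside.
- flux_bottle: Small amber glass bottle with a red cap, 48 mm across, 100 mm high, on the bench right of the hearth. Leave alone. Origin: centre of its underside.
There are look-alikes about, which are no part of the job. Of the things shaped like the charcoal, the black one is meant.

How it is judged:
By the outcome, as a careful person would: the job done as asked, in the order asked, and still so for the second after the job is handed in, with the robot touching nothing.
It also fails if it takes over 61 s, if anything falls off the work surface, if the arm or the gripper's body presses on something with over 40 N, if the wrist force passes 120 N, or if a joint passes its speed limit or range.

## Robot

A 6-joint arm with a two-finger parallel gripper is mounted at the origin on the work surface. World frame = base frame: x ahead of the robot, y to its left, z up, the work surface at z = 0. Lengths are in m, angles in degrees, forces in N, time in s.
With the tool pointing down it reaches from about 0.225 to 0.875 m from the base axis. Payload 3.4 kg.
Tool frame: the origin (TCP) lies on the centre line of the jaws, within the pads' length; the fingertips stand 11 mm ahead of it and the grasp point (between the pads) lies 8 mm behind it (manip.finger_overhang is the z of the fingertips in the tool frame, in m); z points along the fingers, y is the line along which they close (so a half turn about z gives the same grasp; the last joint's range is limited). The gripper opens to 85 mm and grips with 20 to 120 N. Pads are 22 mm wide; open, the fingers measure 114 mm over their backs; the gripper's body (76 mm by 85 mm) begins 54 mm behind the grasp point. The pads swing forward as they close: fully open they stand 13 mm farther back than shut.
Start: joints at [-72.078, 15.808, 86.224, -0, 77.962, -6.933], TCP at [0.242, -0.522, 0.242] pointing down, gripper open.
Joint ranges: [-165.64, 165.64], [-43.16, 119.46], [12.63, 154.43], [-67.54, 247.53], [6.08, 155.33], [-154.97, 154.97]. Speed limits (degrees/s): [147.25, 147.25, 180, 180, 180, 180].

## Interface

Orientations are given as [roll, pitch, yaw] about the fixed x, y, z axes, in that order (R = Rz(yaw) Ry(pitch) Rx(roll)).
In Python, from cell import manip gives the robot as it stands.
- The arm moves only by the tool send_rows, never from a script. Its argument "series" is a list of rows, each a list of 5 numbers: the shift along the tool's x, y, z in mm, then the turn about the tool's z in rad, then the opening, from 0 (shut) to 1 (fully open). A call has 1 to 20 rows; each row is the pose to reach, as a shift and turn from the pose commanded when the call began, along the tool's axes at that moment; what a row does not reach only later rows make up. A row lasts 1/12 s, in which the tool goes at most 41.7 mm and 7.16 degrees, less where a joint would pass 70% of its speed; a pose out of reach is approached as far as the arm can. A call with a gripper value outside its range is refused whole. The fingers move at their own pace and stop on an object; the grip force is fixed at half the most. Time passes only in rows, so rows that repeat a pose let the fingers close. It gives the time, the measured TCP pose, the force, the opening and the grip force at its end, in the units of the state.
- manip.get_obs(): the state, without advancing time (a new reading comes with each control period).
- manip.grab_frame(name): name is "scene" or "top" or "wrist"; returns (picture, depth): 480x640x3 uint8, blue, green, red; 480x640 float32, m along the optical axis (not along the pixel's ray), 0 where there is no reading.
- manip.calibration(name): a dict with "K" (3x3 intrinsics, pixels), "rvec" (rotation vector, rad) and "tvec" (3), from world to camera coordinates, as OpenCV has them. Camera axes: x right, y down, z forward; pixel columns grow to the right and rows downward; lengths in m; the calibration is good to about 2 mm. A picture is of the moment at which its call begins: read the wrist's pose just before it. calibration takes no time and is no camera call; for the wrist camera it gives the pose at the moment of the call.
- manip.sign_off(): hands the job in; it is judged then, once.
The state is a dict: "time_s": time; "joint_pos": joint angles; "qvel": joint speeds; "joint_efforts": joint torques, N m; "tool_pos": TCP position; "tool_rot": TCP orientation; "ft_force": force on the tool from outside, world axes, zero at the start; "ft_torque": the same for the moment, N m; "gripper_width": opening from 0.0 (shut) to 1.0 (fully open); "finger_force": force on a finger pad.
Only numpy, scipy, OpenCV 4.12 (cv2) and the standard library are available. Lean on these libraries where they do the work, as an engineer would, in place of code of your own. Each camera call takes 0.05 s, during which the arm holds its last target. There are 200 camera calls.

## Working session

There is one attempt and no reset: what is moved stays moved. The work goes in short steps, Python scripts to look and compute and a tool call to move; the robot and the scene stay as the last step left them, time stands still between calls to the robot, and variables do not carry over. Pictures are saved under pics/ and viewed, at most 10 in all, crops included, and the job is handed in when it is done.

Besides the shell and the picture viewer there is one more tool, called after "Call:" in YAML: its name, and indented under it one key for each argument. send_rows: Moves the arm, as the interface text tells. Its arguments: {"type":"object","properties":{"series":{"type":"array","items":{"type":"array","items":{"type":"number"}}}},"required":["series"]}

```bash
mkdir -p pics; ls
python3 - <<'E'
from cell import manip
import cv2,numpy as np
for n in("scene","top"):
    p,d=manip.grab_frame(n);cv2.imwrite(f"pics/{n}0.png",p);np.save(f"pics/{n}0.npy",d)
    c=manip.calibration(n);R=cv2.Rodrigues(np.array(c["rvec"],float))[0];print(n,np.round(c["K"],1).tolist(),np.round(-R.T@np.array(c["tvec"]).ravel(),3))
print(manip.get_obs(), manip.finger_overhang)
E
```

```text
pics
scene [[457.9, 0.0, 322.3], [0.0, 457.9, 237.2], [0.0, 0.0, 1.0]] [1.103 0.547 0.99 ]
top [[545.1, 0.0, 316.6], [0.0, 545.1, 241.4], [0.0, 0.0, 1.0]] [ 0.204 -0.002  1.512]
{'time_s': 0.1, 'joint_pos': array([-7.20777155e+01,  1.58427535e+01,  8.62868953e+01,  1.50173104e-03,
        7.79626529e+01, -6.93563560e+00]), 'qvel': array([ 0.03527564, -0.03254193, -0.22119552, -0.07095265,  0.00640376,
        0.01232307]), 'joint_efforts': array([ 1.30137669e-03, -4.17698050e+01, -2.46404117e+01, -4.04655202e-04,
        5.79738611e-03,  1.03983263e-05]), 'tool_pos': array([ 0.24155128, -0.52130962,  0.24154604]), 'tool_rot': array([-1.79908551e+02, -1.26032851e-02,  2.48575957e+01]), 'ft_force': array([ 0.77408371,  0.61487226, -0.42818319]), 'ft_torque': array([-0.01147906,  0.01431671, -0.05840366]), 'finger_force': 0.0, 'gripper_width': 0.9991165046016675} 0.011
```

View pics/top0.png

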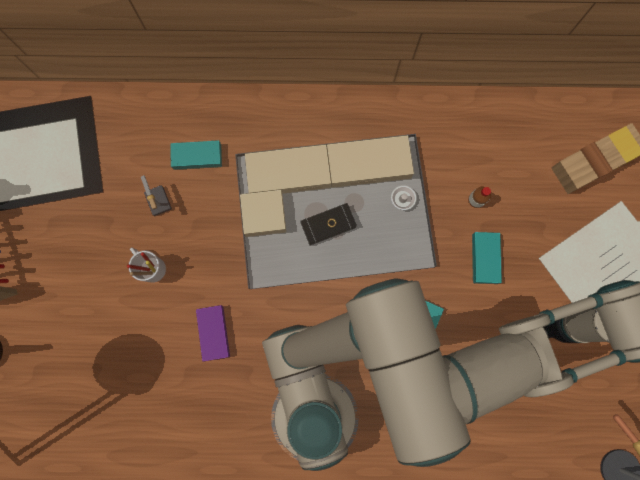

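View pics/scene0.png

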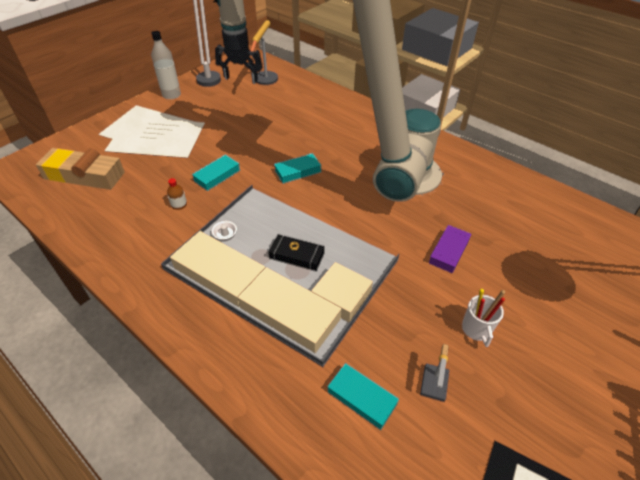

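The top view shows the black block with the ring at (329,224), the end brick on the left at (263,212), the dish at (404,198) and the bottle at (480,197). The things shaped like it are teal (196,154), (487,257) and (430,315), purple (212,333), and black (329,224). The black one is meant: it is on the hearth, wired, and carries the ring. I'll measure now and confirm that in a crop.

```bash
cat > h.py <<'E'
from cell import manip
import cv2,numpy as np
def cam(n):
    c=manip.calibration(n);R=cv2.Rodrigues(np.array(c["rvec"],float))[0];return np.array(c["K"],float),R,np.array(c["tvec"],float).ravel()
def ray(n,uv,z,c=None):
    K,R,t=c or cam(n);uv=np.asarray(uv,float).reshape(-1,2)
    d=np.c_[uv,np.ones(len(uv))]@np.linalg.inv(K).T@R;o=-R.T@t
    return (o+d*((z-o[2])/d[:,2])[:,None])[:,:2]
def comps(m,amin=30):
    n,l,s,c=cv2.connectedComponentsWithStats(m.astype(np.uint8))
    return [(l==i,s[i],c[i]) for i in range(1,n) if s[i][4]>amin]
def cloud(n,d,c=None):
    K,R,t=c or cam(n);v,u=np.mgrid[:480,:640]
    p=np.stack([(u-K[0,2])/K[0,0]*d,(v-K[1,2])/K[1,1]*d,d],-1)
    return (p-t)@R
E
python3 - <<'E'
from h import *
p=cv2.imread("pics/top0.png");d=np.load("pics/top0.npy");P=cloud("top",d)
hsv=cv2.cvtColor(p,cv2.COLOR_BGR2HSV)
roi=np.zeros((480,640),bool);roi[125:290,230:440]=1
def box(m,z,name):
    cs=cv2.findContours(m.astype(np.uint8),cv2.RETR_EXTERNAL,cv2.CHAIN_APPROX_NONE)[0];c=max(cs,key=cv2.contourArea)
    w=ray("top",c.reshape(-1,2),z);r=cv2.minAreaRect((w*1000).astype(np.float32));print(name,r,np.round(cv2.boxPoints(r)).tolist(),"z",np.median(P[m][:,2]))
blk=roi&(hsv[...,2]<60); blk=[c for c in comps(blk,300)]
for m,s,c in blk: print(s,c)
m=max(blk,key=lambda b:b[1][4] if abs(b[2][0]-329)<12 and abs(b[2][1]-224)<12 else 0)[0]
box(m,.044,"char");Z=P[...,2]
cream=roi&(hsv[...,0]>15)&(hsv[...,0]<35)&(hsv[...,1]>40)&(hsv[...,2]>170)
for m2,s,c in comps(cream,300): print("cream",s,c);box(m2,.05,"cream")
ring=(hsv[...,1]>90)&(hsv[...,2]>90)&(cv2.dilate(m.astype(np.uint8),np.ones((9,9)))>0);ring[:, :315]=0
for m3,s,c in comps(ring,5): print("ring",s,c,ray("top",c,.051))
# brick edges by scan: columns -> lower edge of back bricks; rows -> right edge of end brick
cr=cream
e=[(u,np.nonzero(cr[:215,u])[0].max()+.5) for u in range(295,405)];w=ray("top",e,.05);print("back",np.polyfit(w[:,1],w[:,0],1),np.std(w[:,0]-np.polyval(np.polyfit(w[:,1],w[:,0],1),w[:,1])))
e=[(np.nonzero(cr[v,:310])[0].max()+.5,v) for v in range(200,229)];w=ray("top",e,.05);print("end",np.polyfit(w[:,0],w[:,1],1))
print([tuple(x) for x in e[::6]])
cv2.imwrite("pics/crop1.png",cv2.resize(p[130:290,230:440],None,fx=3.6,fy=3.6,interpolation=cv2.INTER_CUBIC))
E
```

```text
[308 204  48  39 992] [331.21270161 222.80947581]
char ((522.846923828125, -41.619415283203125), (71.97119140625, 119.56122589111328), 22.009262084960938) [[467.0, 0.0], [512.0, -111.0], [579.0, -84.0], [534.0, 27.0]] z 0.04425473615340085
cream [ 328  136   85   47 3112] [369.71818766 158.74453728]
cream ((705.9674072265625, -147.31378173828125), (111.89167785644531, 228.56207275390625), 7.334683418273926) [[636.0, -41.0], [665.0, -268.0], [776.0, -254.0], [747.0, -27.0]] z 0.06273127529936542
cream [ 245  145   85   47 3147] [287.01302828 168.16714331]
cream ((675.6885375976562, 83.66397094726562), (112.42113494873047, 228.18115234375), 7.4402337074279785) [[605.0, 190.0], [635.0, -37.0], [746.0, -22.0], [717.0, 204.0]] z 0.06264557974108136
cream [ 241  190   44   43 1586] [262.07187894 211.2704918 ]
cream ((551.3643798828125, 150.0989990234375), (110.08025360107422, 112.1227798461914), 7.457967758178711) [[490.0, 199.0], [504.0, 87.0], [613.0, 102.0], [599.0, 213.0]] z 0.06244272809581276
ring [328 219   8   8  30] [331.4        222.26666667] [[ 0.52201645 -0.04097496]]
back [-0.12652249  0.6313649 ] 0.004602236020196015
end [0.12294979 0.02583134]
[(np.float64(281.5), 200), (np.float64(282.5), 206), (np.float64(282.5), 212), (np.float64(283.5), 218), (np.float64(283.5), 224)]
```

View pics/crop1.png

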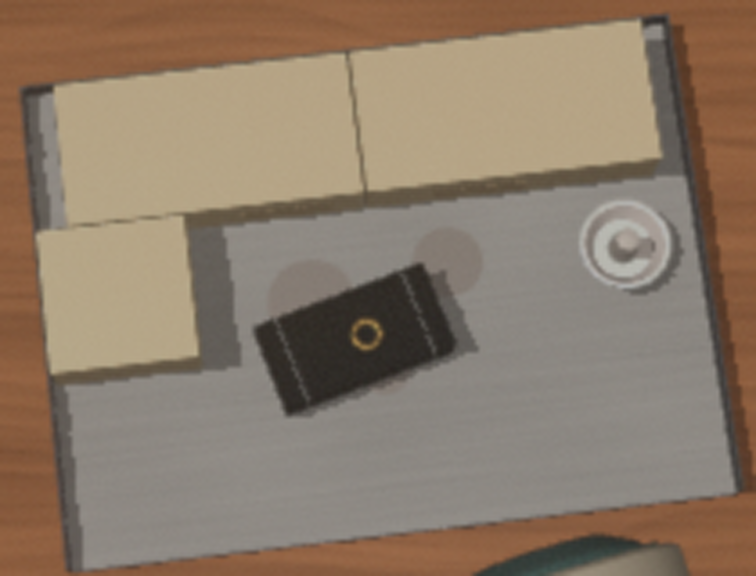

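The crop confirms the black, wire-bound block with the ring, at about (329,224) in the full image. The brick tops are at z≈0.0625, so I'll refine using depth.

```bash
cat >> h.py <<'E'
def measure(p,d,n="top",verbose=True,c=None):
    P=cloud(n,d,c);Z=P[...,2];hsv=cv2.cvtColor(p,cv2.COLOR_BGR2HSV)
    m=(Z>.036)&(Z<.056)&(hsv[...,1]<110)&(hsv[...,2]<110)
    m=cv2.morphologyEx(m.astype(np.uint8),cv2.MORPH_CLOSE,np.ones((5,5)))
    m=[c2 for c2 in comps(m,200) if .4<P[c2[0]][:,0].mean()<.75 and -.2<P[c2[0]][:,1].mean()<.2]
    m=max(m,key=lambda b:b[1][4])[0]
    c2=max(cv2.findContours(m.astype(np.uint8),cv2.RETR_EXTERNAL,cv2.CHAIN_APPROX_NONE)[0],key=cv2.contourArea)
    w=ray(n,c2.reshape(-1,2),.044,c);r=cv2.minAreaRect((w*1000).astype(np.float32))
    rg=(hsv[...,1]>90)&(hsv[...,2]>90)&(cv2.erode(cv2.morphologyEx(m.astype(np.uint8),cv2.MORPH_CLOSE,np.ones((15,15))),np.ones((7,7)))>0)
    ring=ray(n,np.argwhere(rg)[:,::-1].mean(0),.051,c)*1000 if rg.any() else None
    return r,np.round(cv2.boxPoints(r),1),ring
E
python3 - <<'E'
from h import *
p=cv2.imread("pics/top0.png");d=np.load("pics/top0.npy")
print(*measure(p,d),sep="\n")
hsv=cv2.cvtColor(p,cv2.COLOR_BGR2HSV);P=cloud("top",d)
cr=(P[...,2]>.056)&(P[...,2]<.07)&(hsv[...,0]>15)&(hsv[...,0]<35)&(hsv[...,1]>40)&(hsv[...,2]>150)
def fit(e,a,b):
    w=ray("top",e,.0622);x,y=w[:,a],w[:,b];
    for _ in range(3):
        f=np.polyfit(x,y,1);r=abs(y-np.polyval(f,x));k=r<max(2*r.std(),.002);x,y=x[k],y[k]
    print(f,np.degrees(np.arctan(f[0])),len(x),r.max())
    return f
# outer faces, sub-pixel by many points
fb=fit([(u,np.nonzero(cr[:215,u])[0].max()+.5) for u in range(295,405)],1,0)
fk=fit([(u,np.nonzero(cr[:,u])[0].min()-.5) for u in range(250,410)],1,0)
fe=fit([(np.nonzero(cr[v,:310])[0].max()+.5,v) for v in range(200,229)],0,1)
fl=fit([(np.nonzero(cr[v,:310])[0].min()-.5,v) for v in range(197,231)],0,1)
# corner
y=(fe[1]+fe[0]*fb[1])/(1-fe[0]*fb[0]);print("corner",np.polyval(fb,y),y)
E
```

```text
((521.0938720703125, -31.89580535888672), (71.67948913574219, 140.34933471679688), 22.412940979003906)
[[ 461.2   19.3]
 [ 514.7 -110.4]
 [ 581.   -83.1]
 [ 527.5   46.6]]
[[522.016454   -40.97496412]]
[-0.13082293  0.62603056] -7.453273836809338 108 0.0018455730953760296
[-0.13039135  0.73932221] -7.428960868495274 152 0.0017629083949505242
[0.13491676 0.01835034] 7.683763627199066 29 0.0013306788401893088
[0.12882803 0.13476121] 7.340869514082131 33 0.001416520188298992
corner 0.6128136233485584 0.10102917069104254
```

Call:
send_rows:
  series:
    - [25, -23, 0, 0.02, 0.8]
    - [75, -70, 0, 0.08, 0.8]
    - [379, -351, 60, 0.304, 0.8]
    - [379, -351, 60, 0.304, 0.8]
    - [379, -351, 60, 0.304, 0.8]
    - [379, -351, 60, 0.304, 0.8]
    - [379, -351, 60, 0.304, 0.8]
    - [379, -351, 60, 0.304, 0.8]
    - [379, -351, 60, 0.304, 0.8]
    - [379, -351, 60, 0.304, 0.8]
    - [379, -351, 60, 0.304, 0.8]
    - [379, -351, 60, 0.304, 0.8]
    - [379, -351, 60, 0.304, 0.8]
    - [379, -351, 60, 0.304, 0.8]
    - [379, -351, 60, 0.304, 0.8]
    - [379, -351, 60, 0.304, 0.8]
    - [379, -351, 60, 0.304, 0.8]
    - [379, -351, 60, 0.304, 0.8]
    - [379, -351, 60, 0.304, 0.8]
    - [379, -351, 60, 0.304, 0.8]

```text
time_s: 1.77
tool_pos: [0.4379, -0.0449, 0.1824]
tool_rot: [180.0, -0.0, 7.3]
ft_force: [0.2, 0.4, -0.6]
gripper_width: 0.8
finger_force: 0.0
```

Run:
```python
from h import *
o=manip.get_obs();print(o["tool_pos"],o["tool_rot"],o["gripper_width"])
c=cam("wrist");print(-c[1].T@c[2])
p,d=manip.grab_frame("wrist");cv2.imwrite("pics/wrist1.png",p);np.save("pics/wrist1.npy",d)
try:print(*measure(p,d,"wrist",c=c),sep="\n")
except Exception as e:print(e)
```

```text
[ 0.43791902 -0.0449247   0.18243705] [ 1.79981815e+02 -1.45064291e-02  7.32854946e+00] 0.7996288661199866
[ 0.51599989 -0.0343856   0.31329975]
((521.7373657226562, -30.18865966796875), (69.84374237060547, 138.8760223388672), 22.120121002197266)
[[ 463.2   21. ]
 [ 515.5 -107.7]
 [ 580.2  -81.4]
 [ 527.9   47.3]]
None
```

View pics/wrist1.png

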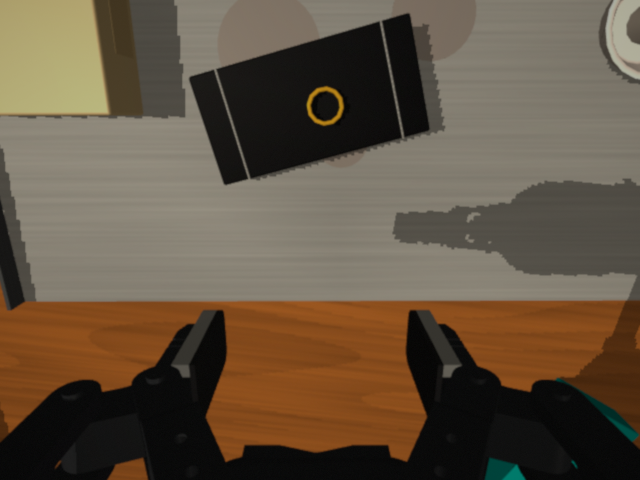

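Wrist view: the block is at about (310,100), the ring at (325,106), and the jaws line up with the sheet's front edge (row 301). It agrees with the top camera to 2 mm. I'll descend in front of the block.

Call:
send_rows:
  series:
    - [0, -4, 20, 0, 0.8]
    - [0, -4, 55, 0, 0.8]
    - [0, -4, 90, 0, 0.8]
    - [0, -4, 120, 0, 0.8]
    - [0, -4, 140, 0, 0.8]
    - [0, -4, 150, 0, 0.8]
    - [0, -4, 155, 0, 0.8]
    - [0, -4, 155, 0, 0.8]

```text
time_s: 2.48
tool_pos: [0.437, -0.0402, 0.0264]
tool_rot: [-180.0, 0.1, 7.4]
ft_force: [-0.5, 0.2, -0.5]
gripper_width: 0.799
finger_force: 0.0
```

Call:
send_rows:
  series:
    - [2, 0, 0, 0, 0.8]
    - [5, 0, 0, 0, 0.8]
    - [8, 0, 0, 0, 0.8]
    - [11, 0, 0, 0, 0.8]
    - [13, 0, 0, 0, 0.8]
    - [15, 0, 0, 0, 0.8]
    - [17, 0, 0, 0, 0.8]
    - [19, 0, 0, 0, 0.8]
    - [21, 0, 0, 0, 0.8]
    - [23, 0, 0, 0, 0.8]
    - [25, 0, 0, 0, 0.8]
    - [27, 0, 0, 0, 0.8]
    - [29, 0, 0, 0, 0.8]
    - [31, 0, 0, 0, 0.8]
    - [33, 0, 0, 0, 0.8]
    - [35, 0, 0, 0, 0.8]
    - [37, 0, 0, 0, 0.8]
    - [39, 0, 0, 0, 0.8]
    - [40, 0, 0, 0, 0.8]
    - [41, 0, 0, 0, 0.8]

```text
time_s: 4.15
tool_pos: [0.4783, -0.0347, 0.0273]
tool_rot: [180.0, 0.0, 7.4]
ft_force: [-0.8, -0.6, 0.7]
gripper_width: 0.799
finger_force: 0.4
```

Run:
```python
from h import *
c=cam("wrist")
p,d=manip.grab_frame("wrist");cv2.imwrite("pics/wrist2.png",p)
print(-c[1].T@c[2])
```

```text
[ 0.55643858 -0.02406539  0.15812717]
```

View pics/wrist2.png

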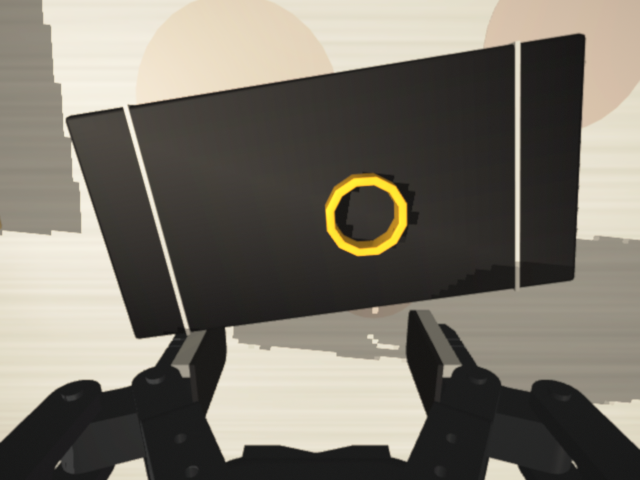

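The block (corners about (68,118), (584,35), (574,280), (137,338)) has turned to roughly 8° askew. The left finger is in contact and the ring sits in place at (367,214). I'll continue.

Call:
send_rows:
  series:
    - [1, 0, 0, 0, 0.8]
    - [3, 0, 0, 0, 0.8]
    - [5, 0, 0, 0, 0.8]
    - [7, 0, 0, 0, 0.8]
    - [9, 0, 0, 0, 0.8]
    - [11, 0, 0, 0, 0.8]
    - [13, 0, 0, 0, 0.8]
    - [15, 0, 0, 0, 0.8]
    - [17, 0, 0, 0, 0.8]
    - [19, 0, 0, 0, 0.8]
    - [21, 0, 0, 0, 0.8]
    - [24, 0, 0, 0, 0.8]
    - [27, 0, 0, 0, 0.8]
    - [30, 0, 0, 0, 0.8]
    - [33, 0, 0, 0, 0.8]
    - [36, 0, 0, 0, 0.8]
    - [39, 0, 0, 0, 0.8]
    - [41, 0, 0, 0, 0.8]
    - [43, 0, 0, 0, 0.8]
    - [44, 0, 0, 0, 0.8]

```text
time_s: 5.87
tool_pos: [0.5222, -0.029, 0.0273]
tool_rot: [180.0, -0.0, 7.4]
ft_force: [-1.8, -0.4, 0.3]
gripper_width: 0.8
finger_force: 0.6
```

Run:
```python
from h import *
c=cam("wrist")
p,d=manip.grab_frame("wrist");cv2.imwrite("pics/wrist3.png",p)
p,d=manip.grab_frame("top");cv2.imwrite("pics/top3.png",p);print(measure(p,d))
```

```text
Traceback (most recent call last):
  File "h.py", line 21, in measure
    m=max(m,key=lambda b:b[1][4])[0]
      ~~~^^^^^^^^^^^^^^^^^^^^^^^^
ValueError: max() iterable argument is empty
```

View pics/wrist3.png

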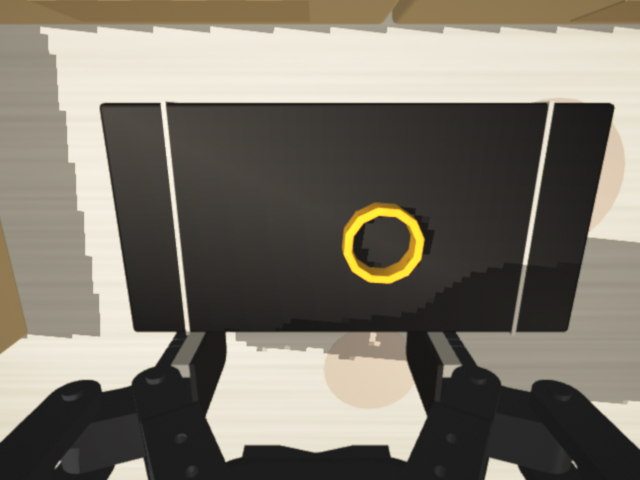

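The block is now square to the jaws (front edge at row 331, far edge at row 103), with both fingers in contact and the ring in place at (384,243). The brick foot is at row 24, about 25 mm away. I'll advance 22 mm.

Call:
send_rows:
  series:
    - [1, 0, 0, 0, 0.8]
    - [3, 0, 0, 0, 0.8]
    - [5, 0, 0, 0, 0.8]
    - [7, 0, 0, 0, 0.8]
    - [9, 0, 0, 0, 0.8]
    - [11, 0, 0, 0, 0.8]
    - [13, 0, 0, 0, 0.8]
    - [15, 0, 0, 0, 0.8]
    - [17, 0, 0, 0, 0.8]
    - [18.5, 0, 0, 0, 0.8]
    - [20, 0, 0, 0, 0.8]
    - [21, 0, 0, 0, 0.8]
    - [21.5, 0, 0, 0, 0.8]
    - [22, 0, 0, 0, 0.8]
    - [22, 0, 0, 0, 0.8]

```text
time_s: 7.22
tool_pos: [0.5437, -0.0262, 0.0273]
tool_rot: [180.0, -0.0, 7.4]
ft_force: [-0.8, 0.1, 0.1]
gripper_width: 0.795
finger_force: 0.4
```

Call:
send_rows:
  series:
    - [0.5, 0, 0, 0, 0.8]
    - [1, 0, 0, 0, 0.8]
    - [1.5, 0, 0, 0, 0.8]
    - [2, 0, 0, 0, 0.8]
    - [2, 0, 0, 0, 0.8]

```text
time_s: 7.63
tool_pos: [0.5458, -0.0259, 0.0273]
tool_rot: [180.0, -0.0, 7.4]
ft_force: [0.1, 0.5, 0.8]
gripper_width: 0.802
finger_force: 0.3
```

Call:
send_rows:
  series:
    - [0.4, 0, 0, 0, 0.8]
    - [0.8, 0, 0, 0, 0.8]
    - [1.2, 0, 0, 0, 0.8]
    - [1.5, 0, 0, 0, 0.8]
    - [1.5, 0, 0, 0, 0.8]

```text
time_s: 8.05
tool_pos: [0.5464, -0.0258, 0.0273]
tool_rot: [180.0, 0.1, 7.4]
ft_force: [-3.1, -0.8, 2.7]
gripper_width: 0.8
finger_force: 1.8
```

Run:
```python
from h import *
p,d=manip.grab_frame("wrist");cv2.imwrite("pics/wrist4.png",p)
o=manip.get_obs();print(o["ft_force"],o["tool_pos"])
```

```text
[-4.20713677 -1.52571371  2.73778919] [ 0.54636358 -0.02582133  0.02727999]
```

View pics/wrist4.png

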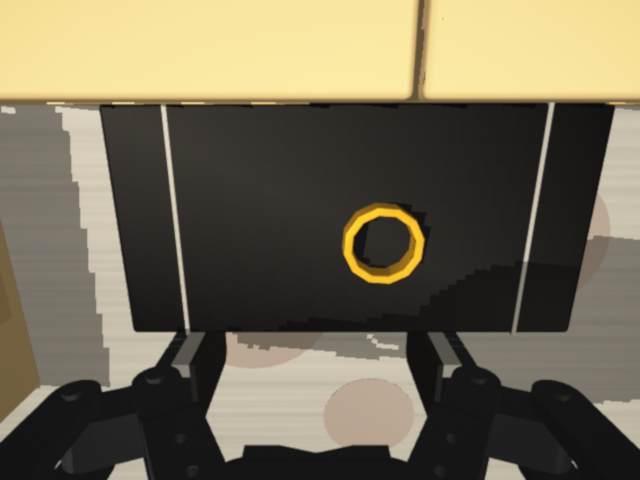

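The block is flush with the bricks along its whole far edge (row 103), and force rose to about 4 N. The ring is undisturbed at (384,243). I'll back off, rise, and go round to the right end with the tool turned 90°.

Call:
send_rows:
  series:
    - [-2, 0, 0, 0, 0.8]
    - [-8, 0, 0, 0, 0.8]
    - [-15, 0, 0, 0, 0.8]
    - [-15, 0, -30, 0, 0.8]
    - [-15, 0, -70, 0, 0.2]
    - [-15, 20, -110, -0.1, 0.2]
    - [39, 118, -110, -1.571, 0.2]
    - [39, 118, -110, -1.571, 0.2]
    - [39, 118, -110, -1.571, 0.2]
    - [39, 118, -110, -1.571, 0.2]
    - [39, 118, -110, -1.571, 0.2]
    - [39, 118, -110, -1.571, 0.2]
    - [39, 118, -110, -1.571, 0.2]
    - [39, 118, -110, -1.571, 0.2]
    - [39, 118, -110, -1.571, 0.2]
    - [39, 118, -110, -1.571, 0.2]
    - [39, 118, -110, -1.571, 0.2]
    - [39, 118, -110, -1.571, 0.2]
    - [39, 118, -110, -1.571, 0.2]
    - [39, 118, -110, -1.571, 0.2]

```text
time_s: 9.77
tool_pos: [0.6008, -0.1376, 0.1372]
tool_rot: [180.0, 0.0, 97.3]
ft_force: [0.1, 0.2, -0.3]
gripper_width: 0.194
finger_force: 0.0
```

Run:
```python
from h import *
c=cam("wrist");o=manip.get_obs();print(o["tool_pos"],o["tool_rot"],o["gripper_width"])
p,d=manip.grab_frame("wrist");cv2.imwrite("pics/wrist5.png",p)
C=np.array([.6128,.1010]);a=np.radians(7.4);ex=np.array([np.cos(a),np.sin(a)]);ey=np.array([-ex[1],ex[0]])
for z in(.044,.012):
  q=(ray("wrist",[[160,240],[320,240],[320,330],[320,100]],z,c)-C)*1000;print(z,np.round(np.c_[q@ex,q@ey],1).tolist())
q=(o["tool_pos"][:2]-C)*1000;print("tcp",q@ex,q@ey)
```

```text
[ 0.60077388 -0.13763484  0.13723883] [1.79987232e+02 1.14639682e-03 9.72990719e+01] 0.19386863658863177
0.044 [[-131.9, -225.6], [-39.2, -225.8], [-39.2, -284.4], [-39.3, -149.3]]
0.012 [[-144.9, -235.4], [-39.0, -235.6], [-38.9, -302.5], [-39.1, -148.2]]
tcp -42.66107311544015 -235.09838142850944
```

View pics/wrist5.png

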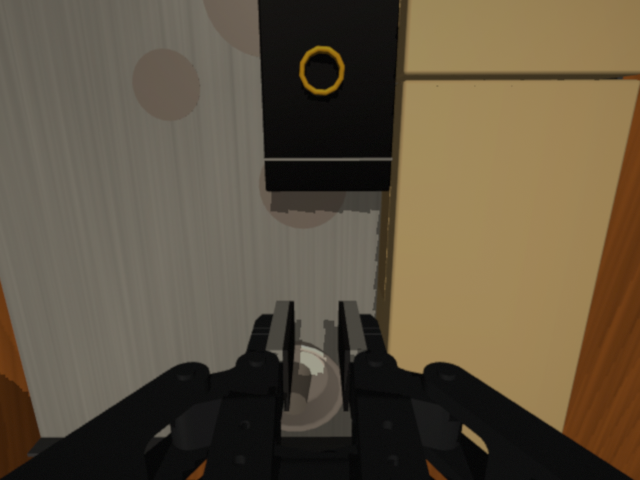

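The wrist view shows the block's near end at row 190 (hy≈-197 mm), the ring at (322,71), and the brick face at col ~390. The fingers will descend clear of the block and dish, shifted 5 mm away from the bricks.

Call:
send_rows:
  series:
    - [0, -5, 20, 0, 0.2]
    - [0, -5, 45, 0, 0.2]
    - [0, -5, 70, 0, 0.2]
    - [0, -5, 90, 0, 0.2]
    - [0, -5, 100, 0, 0.2]
    - [0, -5, 101, 0, 0.2]
    - [0, -5, 101, 0, 0.2]

```text
time_s: 10.4
tool_pos: [0.5962, -0.1383, 0.0362]
tool_rot: [-180.0, -0.0, 97.4]
ft_force: [1.0, -0.3, 0.5]
gripper_width: 0.203
finger_force: 0.0
```

Call:
send_rows:
  series:
    - [3, 0, 0, 0, 0.2]
    - [7, 0, 0, 0, 0.2]
    - [11, 0, 0, 0, 0.2]
    - [14, 0, 0, 0, 0.2]
    - [17, 0, 0, 0, 0.2]
    - [19, 0, 0, 0, 0.2]
    - [21, 0, 0, 0, 0.2]
    - [23, 0, 0, 0, 0.2]
    - [25, 0, 0, 0, 0.2]
    - [27, 0, 0, 0, 0.2]
    - [29, 0, 0, 0, 0.2]
    - [31, 0, 0, 0, 0.2]
    - [33, 0, 0, 0, 0.2]
    - [35, 0, 0, 0, 0.2]
    - [37, 0, 0, 0, 0.2]
    - [39, 0, 0, 0, 0.2]
    - [41, 0, 0, 0, 0.2]
    - [43, 0, 0, 0, 0.2]
    - [44, 0, 0, 0, 0.2]
    - [45, 0, 0, 0, 0.2]

```text
time_s: 12.07
tool_pos: [0.5902, -0.0935, 0.0363]
tool_rot: [180.0, 0.0, 97.5]
ft_force: [0.5, -0.9, -1.2]
gripper_width: 0.2
finger_force: 0.4
```

Run:
```python
from h import *
c=cam("wrist");o=manip.get_obs();print(o["tool_pos"],o["ft_force"])
p,d=manip.grab_frame("wrist");cv2.imwrite("pics/wrist6.png",p)
```

```text
[ 0.5902278  -0.09351179  0.03628015] [ 0.50428553 -0.91681008 -1.15907325]
```

View pics/wrist6.png

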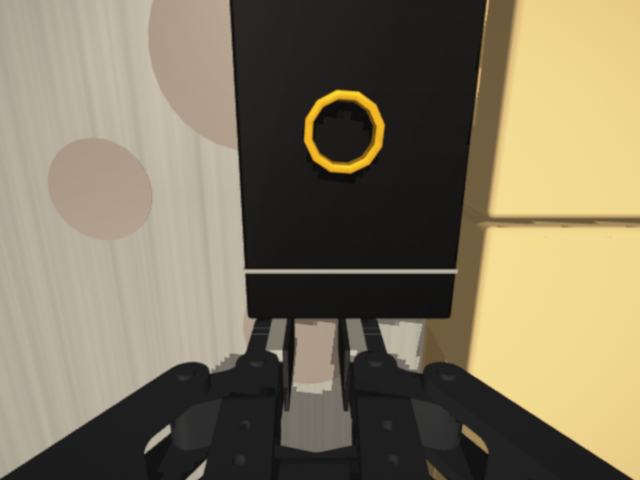

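The fingers are on the block's end (row 318), it is sliding along the bricks, and the ring is steady at (344,131). About 39 mm is left, so I'll go 35 and then creep.

Call:
send_rows:
  series:
    - [1, 0, 0, 0, 0.2]
    - [3, 0, 0, 0, 0.2]
    - [5, 0, 0, 0, 0.2]
    - [7, 0, 0, 0, 0.2]
    - [9, 0, 0, 0, 0.2]
    - [11, 0, 0, 0, 0.2]
    - [13, 0, 0, 0, 0.2]
    - [15, 0, 0, 0, 0.2]
    - [17, 0, 0, 0, 0.2]
    - [19, 0, 0, 0, 0.2]
    - [21, 0, 0, 0, 0.2]
    - [23, 0, 0, 0, 0.2]
    - [25, 0, 0, 0, 0.2]
    - [27, 0, 0, 0, 0.2]
    - [29, 0, 0, 0, 0.2]
    - [31, 0, 0, 0, 0.2]
    - [33, 0, 0, 0, 0.2]
    - [34, 0, 0, 0, 0.2]
    - [35, 0, 0, 0, 0.2]
    - [35, 0, 0, 0, 0.2]

```text
time_s: 13.78
tool_pos: [0.5857, -0.0587, 0.0363]
tool_rot: [-180.0, -0.0, 97.5]
ft_force: [-0.1, -0.3, -0.2]
gripper_width: 0.201
finger_force: 0.0
```

Call:
send_rows:
  series:
    - [0.5, 0, 0, 0, 0.2]
    - [1, 0, 0, 0, 0.2]
    - [1.5, 0, 0, 0, 0.2]
    - [2, 0, 0, 0, 0.2]
    - [2, 0, 0, 0, 0.2]

```text
time_s: 14.2
tool_pos: [0.5855, -0.057, 0.0363]
tool_rot: [180.0, 0.0, 97.4]
ft_force: [-1.0, -1.4, 0.7]
gripper_width: 0.201
finger_force: 0.4
```

Call:
send_rows:
  series:
    - [0.4, 0, 0, 0, 0.2]
    - [0.8, 0, 0, 0, 0.2]
    - [1.2, 0, 0, 0, 0.2]
    - [1.5, 0, 0, 0, 0.2]
    - [1.5, 0, 0, 0, 0.2]

```text
time_s: 14.62
tool_pos: [0.5853, -0.0555, 0.0363]
tool_rot: [180.0, 0.0, 97.5]
ft_force: [-0.3, -1.2, -0.1]
gripper_width: 0.201
finger_force: 0.4
```

Not in contact yet.

Call:
send_rows:
  series:
    - [0.4, 0, 0, 0, 0.2]
    - [0.8, 0, 0, 0, 0.2]
    - [1.2, 0, 0, 0, 0.2]
    - [1.5, 0, 0, 0, 0.2]
    - [1.5, 0, 0, 0, 0.2]

```text
time_s: 15.03
tool_pos: [0.5853, -0.0551, 0.0363]
tool_rot: [180.0, 0.1, 97.5]
ft_force: [-0.9, -5.6, -0.5]
gripper_width: 0.2
finger_force: 2.6
```

Call:
send_rows:
  series:
    - [0.3, 0, 0, 0, 0.2]
    - [0.6, 0, 0, 0, 0.2]
    - [0.9, 0, 0, 0, 0.2]
    - [1.0, 0, 0, 0, 0.2]
    - [1.0, 0, 0, 0, 0.2]

```text
time_s: 15.45
tool_pos: [0.5853, -0.0551, 0.0364]
tool_rot: [180.0, 0.2, 97.5]
ft_force: [-0.4, -7.9, -1.0]
gripper_width: 0.197
finger_force: 3.9
```

Seated against the end brick: the tool stalled at about 8 N. Next, a final gentle squaring nudge from the front with both fingers.

Call:
send_rows:
  series:
    - [-3, 0, 0, 0, 0.2]
    - [-9, 0, 0, 0, 0.2]
    - [-16, 0, 0, 0, 0.2]
    - [-16, 0, -30, 0, 0.2]
    - [-16, 0, -65, 0, 0.2]
    - [-16, 0, -100, 0, 0.2]
    - [0, -20, -100, 0.1, 0.8]
    - [81, -62, -100, 1.571, 0.8]
    - [81, -62, -100, 1.571, 0.8]
    - [81, -62, -100, 1.571, 0.8]
    - [81, -62, -100, 1.571, 0.8]
    - [81, -62, -100, 1.571, 0.8]
    - [81, -62, -100, 1.571, 0.8]
    - [81, -62, -100, 1.571, 0.8]
    - [81, -62, -100, 1.571, 0.8]
    - [81, -62, -100, 1.571, 0.8]
    - [81, -62, -100, 1.571, 0.8]
    - [81, -62, -100, 1.571, 0.8]
    - [81, -62, -100, 1.571, 0.8]
    - [81, -62, -100, 1.571, 0.8]

```text
time_s: 17.12
tool_pos: [0.5129, 0.0192, 0.1363]
tool_rot: [-180.0, 0.0, 7.3]
ft_force: [-0.7, -0.2, 0.5]
gripper_width: 0.795
finger_force: 0.0
```

Run:
```python
from h import *
c=cam("wrist");o=manip.get_obs();print(o["tool_pos"],o["tool_rot"],o["gripper_width"])
p,d=manip.grab_frame("wrist");cv2.imwrite("pics/wrist7.png",p)
C=np.array([.6128,.1010]);a=np.radians(7.45);ex=np.array([np.cos(a),np.sin(a)]);ey=np.array([-ex[1],ex[0]])
r,b,g=measure(p,d,"wrist",c=c);q=b-C*1000;print(r,np.round(np.c_[q@ex,q@ey],1).tolist())
q=(o["tool_pos"][:2]-C)*1000;print("tcp",q@ex,q@ey)
```

```text
[0.51294798 0.01923176 0.13629792] [-1.79966246e+02  9.96559136e-04  7.33163842e+00] 0.7947494644949491
((586.94970703125, 27.265758514404297), (70.3065185546875, 138.18118286132812), 7.576489448547363) [[-70.5, -0.8], [-70.2, -139.0], [0.1, -138.8], [-0.2, -0.6]]
tcp -109.6112591408222 -68.13108067293976
```

The block measures home to about 1 mm. I'll do the nudge with a slightly narrower opening, clear of the end brick.

Call:
send_rows:
  series:
    - [0, 6, 20, 0, 0.55]
    - [0, 6, 50, 0, 0.55]
    - [0, 6, 80, 0, 0.55]
    - [0, 6, 100, 0, 0.55]
    - [0, 6, 106, 0, 0.55]
    - [3, 6, 106, 0, 0.55]
    - [8, 6, 106, 0, 0.55]
    - [13, 6, 106, 0, 0.55]
    - [17, 6, 106, 0, 0.55]
    - [20, 6, 106, 0, 0.55]
    - [22, 6, 106, 0, 0.55]
    - [24, 6, 106, 0, 0.55]
    - [25, 6, 106, 0, 0.55]
    - [26, 6, 106, 0, 0.55]
    - [26.5, 6, 106, 0, 0.55]
    - [27, 6, 106, 0, 0.55]
    - [27.5, 6, 106, 0, 0.55]
    - [28, 6, 106, 0, 0.55]
    - [28, 6, 106, 0, 0.55]

```text
time_s: 18.75
tool_pos: [0.5408, 0.0168, 0.0302]
tool_rot: [-180.0, 0.1, 7.4]
ft_force: [-1.2, 0.4, 0.6]
gripper_width: 0.551
finger_force: 0.8
```

Call:
send_rows:
  series:
    - [0.3, 0, 0, 0, 0.55]
    - [0.6, 0, 0, 0, 0.55]
    - [0.9, 0, 0, 0, 0.55]
    - [1.2, 0, 0, 0, 0.55]
    - [1.2, 0, 0, 0, 0.55]

```text
time_s: 19.17
tool_pos: [0.5408, 0.0169, 0.0301]
tool_rot: [-180.0, 0.2, 7.5]
ft_force: [-6.1, -1.8, 4.5]
gripper_width: 0.55
finger_force: 2.9
```

Seated on both sides. I'll back off, rise, and take the final look.

Call:
send_rows:
  series:
    - [-2, 0, 0, 0, 0.55]
    - [-8, 0, 0, 0, 0.55]
    - [-20, 0, 0, 0, 0.55]
    - [-28, 0, 0, 0, 0.55]
    - [-28, 0, -25, 0, 0.55]
    - [-28, 0, -60, 0, 0.55]
    - [-28, 0, -95, 0, 0.55]
    - [-28, 0, -130, 0, 0.55]
    - [-28, 0, -130, 0, 0.55]
    - [-28, 0, -130, 0, 0.55]

```text
time_s: 20.0
tool_pos: [0.5167, 0.0133, 0.1626]
tool_rot: [179.9, -0.4, 7.4]
ft_force: [0.5, -0.1, -1.3]
gripper_width: 0.551
finger_force: 0.0
```

Run:
```python
from h import *
c=cam("wrist");o=manip.get_obs();print(o["tool_pos"],o["ft_force"])
p,d=manip.grab_frame("wrist");cv2.imwrite("pics/wrist8.png",p)
C=np.array([.6128,.1010]);a=np.radians(7.45);ex=np.array([np.cos(a),np.sin(a)]);ey=np.array([-ex[1],ex[0]])
r,b,g=measure(p,d,"wrist",c=c);q=b-C*1000;print(r,np.round(np.c_[q@ex,q@ey],1).tolist(),g)
```

```text
[0.51666501 0.01330826 0.16264611] [ 0.4869584  -0.05185175 -1.27177161]
((586.9653930664062, 27.084903717041016), (69.70221710205078, 138.11851501464844), 7.722566604614258) [[-70.3, -1.1], [-69.7, -139.1], [-0.0, -138.9], [-0.7, -0.7]] None
```

View pics/wrist8.png

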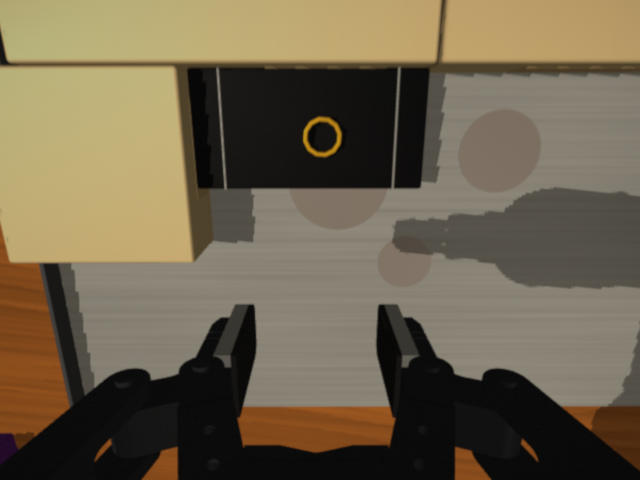

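The block is in the corner, flush with the back bricks (row 68) and the end brick (col ~190–198). The ring is still in place at (322,137). I'll hand in.

```bash
python3 -c "
from cell import manip;print(manip.sign_off())"
```

```text
the job is handed in; nothing more can be done
None
```

The charcoal block sits square in the corner, against the back bricks and the end brick to within about 1 mm by camera, with the ring still in place on top, and the job was handed in at about 20 s.

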